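# Open the tube reader

## Robot

A 6-joint arm with a two-finger parallel gripper is mounted at the origin on a cart in front of the work surface, level with it; the furniture and walls round the work are solid. World frame = base frame: x ahead of the robot, y to its left, z up, the work surface at z = 0. Lengths are in mm, angles in rad, forces in N, time in s.
With the tool pointing down it reaches from about 425 to 950 mm from the base axis. Payload 3.5 kg.
Tool frame: the origin (TCP) lies between the finger pads; the fingertips stand 8 mm ahead of it and the grasp point (between the pads) lies 11 mm behind it (bot.tips_ahead is the distance from the TCP to the fingertips, in mm); z points along the fingers, y is the direction in which the jaws open and shut (so a half turn about z gives the same grasp; the last joint's range is limited). The gripper opens to 85 mm and grips with 20 to 120 N. Pads are 22 mm wide; open, the fingers measure 114 mm over their backs; the gripper's body (76 mm by 85 mm) begins 54 mm behind the grasp point. The pads swing forward as they close: fully open they stand 13 mm farther back than shut.
Start: joints at [1.135, 0.286, 1.577, -0, 1.279, -0.15], TCP at [190.263, 647.616, 239.325] pointing down, gripper open.
Joint ranges: [-2.77, 2.77], [-0.9, 2.22], [0.21, 2.48], [-1.53, 4.67], [0.24, 2.81], [-2.84, 2.84]. Speed limits (rad/s): [2.79, 2.79, 3.14, 3.14, 3.14, 3.14].

## Interface

Orientations are given as a rotation vector (axis times angle).
In Python, from workcell import bot gives the robot as it stands.
- The arm moves only by the tool apply_moves, never from a script. Its argument "series" is one flat list of numbers, 7 for each row, row after row: the shift along the world's x, y, z in mm, then the turn, a rotation vector about the world's x, y, z in rad, then the finger opening in mm, from 0 to 85.4. In form: [tx, ty, tz, ax, ay, az, claw, tx, ty, tz, ax, ay, az, claw, ...]. A call has 1 to 20 rows; each row is the pose to reach, as a shift and turn from the pose commanded when the call began; what a row does not reach only later rows make up. A row lasts 1/12 s, in which the tool goes at most 41.7 mm and 7.16 degrees, less where a joint would pass 70% of its speed; a pose out of reach is approached as far as the arm can. A call with a gripper value outside its range is refused whole. The fingers move at their own pace and stop on an object; "force" is the grip in N (left out, the last holds). Time passes only in rows, so rows that repeat a pose let the fingers close. It gives the time, the measured TCP pose, the force and the opening at its end, in the units of the state.
- bot.read_state(): the state, without advancing time (a new reading comes with each control period).
- bot.read_camera(name): name is "scene" or "side" or "wrist"; returns a dict with "img" (400x640x3 uint8, red, green, blue), "intrinsics" (3x3 intrinsics, pixels), "T" (4x4, takes a point from camera to world coordinates); the wrist camera has in their place "tool_from_camera" (4x4, takes a point from camera to tool coordinates, whose origin is the TCP and whose axes are the flange's). Camera axes: x right, y up, looking along -z (the intrinsics and any distortion apply to the point x, -y, -z); pixel columns grow to the right and rows downward; lengths in mm; the calibration is good to about 2 mm. A picture is of the moment at which its call begins: read the wrist's pose just before it. There is no depth.
- bot.finish_job(): hands the job in, once; it reports no verdict.
The state is a dict: "clock": time; "joint_pos": joint angles; "qvel": joint speeds; "tau": joint torques, N m; "tool_pos": TCP position; "ee_rot": TCP orientation; "ft_force": force on the tool from outside, world axes, zero at the start; "moment": the same for the moment, N m; "grip_width": opening from 0.0 (shut) to 1.0 (fully open).
Only numpy, scipy, OpenCV 4.12 (cv2) and the standard library are available. Lean on these libraries where they do the work, as an engineer would, in place of code of your own. Each camera call takes 0.05 s, during which the arm holds its last target. There are 200 camera calls.

## Task

Open the small white tube reader: press down its orange release tab with a fingertip so that the black lid springs up by itself, let the tab come back up, then gently push the lid back until it stays fully open against its stop. Only touch and push - leave the tube in the reader's well and do not disturb the jar, the vial or the carton beside it.

Things in the scene. Friction and masses are not known exactly. Their poses are not given: they have to be found in the camera images.
- reader: White bench reader for one tube, 150 x 114 mm, fixed to the table. Origin: on the table under the middle of the machine, between tab and hinge; x points from the front (robot side) to its back, z up. Rear block x -37 to +65 mm is 64 mm high; the front ledge x -81 to -37 mm is 50 mm high and carries the orange tab in the middle. A 34 mm square pocket at x = +5, y = 0 holds the tube.
- reader_tab (a joint): Orange release tab, a rocker on an axis along the reader's y at x = -46 mm, z = 56 mm. 0 at rest, 0.28 rad pressed fully down. The lid is freed at about 0.12 rad. Sprung: pressing on its pad takes about 2 to 4 N, it returns by itself.
- tab_pad (a point): Centre of the pad to press, on top of the tab, 65 mm above the table, 66 mm in front of the reader's origin. Pad 32 mm along the reader's x, 36 mm along y; its far edge goes down about 8 mm in full travel. A 20 mm wide upright hook (top at z = 81 mm) stands 22 to 27 mm behind this point (towards +x), its nose holding the lid's front edge.
- reader_lid (a joint): Black lid, hinged along the reader's y at its back. 0 shut (latched, reads 0 to 0.03); when the tab frees it, steel leaf springs lift it to about 0.9 rad in half a second and carry it there. Beyond that only its own weight (80 g) and a slow damper resist: left short of vertical (1.57) it sinks back to 0.9, beyond vertical it falls slowly to its stop at 1.95 rad, fully open.
- lid_hinge (a point): Point on the lid's hinge axis, in the middle, x = +49 mm in the reader's frame, 70 mm above the table. Fixed to the reader, same axes.
- lid_edge (a point): Middle of the lid's front edge at its underside (moves with the lid), 84 mm from the hinge axis. Lid 84 mm wide, 7 mm thick. Shut: 68 mm above the table; sprung up: about 135 mm.
- sample_tube: Tube with green cap, 13 mm thick, 46 mm tall, standing loose in the reader's well under the lid, its cap top at z = 60 mm. Origin: centre of its foot. Stays there.
- black_cap_jar: Clear jar with black cap, 43 mm wide, 72 mm tall, loose beside the reader. Origin: centre of its foot.
- blue_cap_vial: Clear vial with blue cap, 17 mm wide, 50 mm tall, standing loose beside the reader, easily toppled. Origin: centre of its foot.
- slide_carton: Carton, white and green, 55 x 85 x 32 mm, loose beside the reader. Origin: centre of its underside.
Not all that is in view belongs to the job. There is more than one size of the reader; the job needs the smaller.

How it is judged (in metres and radians):
On the way, in this order (a step that is already met when the one before it is completed fails the run):
1. the tab is pressed down by the fingers (value of joint reader_tab above 0.08 rad and contact force between the fingers and reader_tab above 0.3 N).
2. the lid has sprung up and the tab has come back, with the fingers off the lid (value of joint reader_lid between 0.7 and 1.2 rad and value of joint reader_tab below 0.05 rad and contact force between the fingers and reader_lid below 0.1 N), for 0.1 s.
At the end, for the whole second after the job is handed in: The lid stands open against its stop (over 1.8 of 1.95 rad) and at rest, the tab is back up (under 0.05 rad), the tube is within 10 mm of its start, and jar, vial and carton are within 15 mm of theirs (value of joint reader_lid above 1.8 rad and velocity of joint reader_lid below 0.05 rad/s and value of joint reader_tab below 0.05 rad and distance of sample_tube from where it was at the start of the episode below 0.01 m and distance of each of black_cap_jar, blue_cap_vial, slide_carton from where it was at the start of the episode below 0.015 m); the robot touches nothing.
It fails at once if the tube is lifted or pushed about in its well (over 10 mm) (distance of sample_tube from where it was at the start of the episode above 0.01 m).
It fails at once if the jar, vial or carton is shifted over 15 mm, lifted or tipped over (distance of any of black_cap_jar, blue_cap_vial, slide_carton from where it was at the start of the episode above 0.015 m or angle between any of black_cap_jar, blue_cap_vial, slide_carton's own z axis and vertical above 0.3 rad).
It fails at once if the lid is pinched or forced (over 25 N) (contact force between the fingers and reader_lid above 25 N).
It also fails if it takes over 45 s, if anything falls off the work surface, if the arm or the gripper's body presses on something with over 40 N, if the wrist force passes 120 N, or if a joint passes its speed limit or range.

## Working session

There is one attempt and no reset: what is moved stays moved. The work goes in short steps, Python scripts to look and compute and a tool call to move; the robot and the scene stay as the last step left them, time stands still between calls to the robot, and variables do not carry over. Pictures are saved under pics/ and viewed, about 8 in all and at most 12, crops included, and the job is handed in when it is done.

Besides the shell and the picture viewer there is one more tool, called after "Emit:" as a command line: name --argument value ..., lists and objects as JSON in quotes. apply_moves: Moves the arm, as the interface text tells. Its arguments: {"type":"object","properties":{"series":{"type":"array"},"force":{"type":"number"}},"required":["series"]}

```bash
mkdir -p pics
python3 - <<'E'
from workcell import bot
import cv2,numpy as np
s=bot.read_state();print(s)
for n in("scene","side"):
    c=bot.read_camera(n);cv2.imwrite(f"pics/{n}0.png",c["img"][:,:,::-1]);print(n,c["intrinsics"],c["T"].round(3) if hasattr(c["T"],'round') else c["T"],[k for k in c])
E
```

```text
{'clock': 0.0, 'joint_pos': array([ 1.13499649e+00,  2.87208858e-01,  1.57819718e+00, -3.86213445e-05,
        1.27858823e+00, -1.50001334e-01]), 'qvel': array([ 4.02714257e-04, -6.40213600e-04, -5.56590177e-04, -3.85948219e-04,
       -2.02159237e-05,  6.18361596e-05]), 'tau': array([-1.22470596e-03, -4.06000757e+01, -2.92616916e+01, -2.76172250e-04,
        5.69084994e-03, -9.14871805e-07]), 'tool_pos': array([190.00402059, 647.03361352, 237.90742618]), 'ee_rot': array([-0.44729355, -3.10892034,  0.00362779]), 'ft_force': array([ 0.18574441,  0.14994777, -0.24985168]), 'moment': array([-0.03169103,  0.05901701,  0.03664894]), 'grip_width': 0.9993811258467028}
scene [[462.68868381   0.         321.96058136]
 [  0.         462.68868381 190.8042324 ]
 [  0.           0.           1.        ]] [[ 7.09000e-01  4.80000e-01 -5.16000e-01 -3.12770e+01]
 [-7.05000e-01  4.91000e-01 -5.13000e-01 -4.60517e+02]
 [ 7.00000e-03  7.28000e-01  6.86000e-01  8.20261e+02]
 [ 0.00000e+00  0.00000e+00  0.00000e+00  1.00000e+00]] ['img', 'intrinsics', 'T']
side [[457.66677781   0.         317.74800408]
 [  0.         457.66677781 208.33465532]
 [  0.           0.           1.        ]] [[ 9.30000e-01  2.25000e-01 -2.91000e-01  2.33157e+02]
 [-3.67000e-01  5.89000e-01 -7.20000e-01 -5.90618e+02]
 [ 1.00000e-02  7.76000e-01  6.30000e-01  6.65028e+02]
 [ 0.00000e+00  0.00000e+00  0.00000e+00  1.00000e+00]] ['img', 'intrinsics', 'T']
```

View pics/scene0.png

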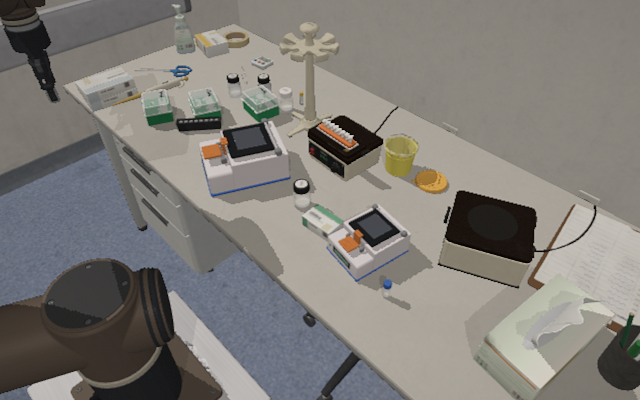

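View pics/side0.png

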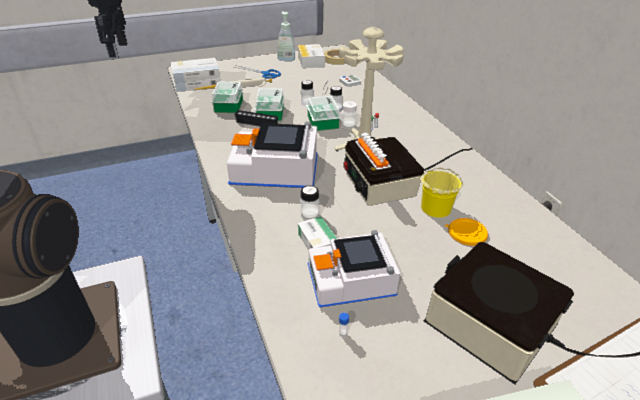

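Scene shows the small reader around (370,240), with the carton at (320,220), the jar at (302,193) and the vial at (387,288). In the side view the reader is around (355,270). The large reader at scene (245,155) is the decoy. I'll enlarge the small one.

Run:
```python
import cv2,numpy as np
a=cv2.imread("pics/scene0.png")[195:305,290:420];b=cv2.imread("pics/side0.png")[215:345,290:410]
b=cv2.resize(b,None,fx=4,fy=4,interpolation=2)[:520,:400] if 0 else b
A=cv2.resize(a[:, :],(390*1,330),interpolation=2);B=cv2.resize(b,(360,390),interpolation=2)
o=np.zeros((390,760,3),np.uint8);o[:330,:390]=A;o[:390,395:755]=B;cv2.imwrite("pics/crop.png",o)
```

```text
(no output)
```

View pics/crop.png

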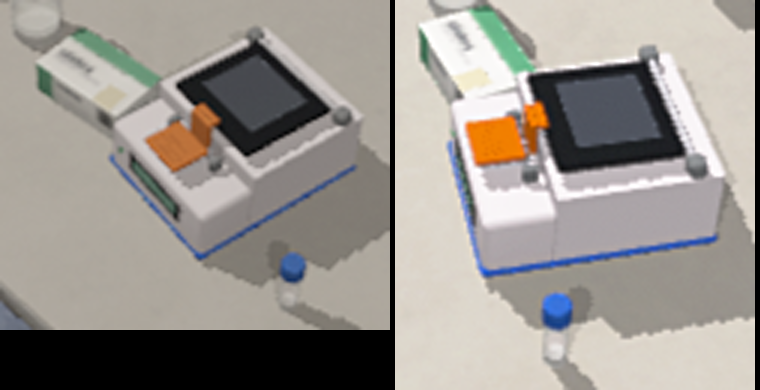

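The crop gives usable reader corners: blue base corners, pad centre and lid front corners in both views. Next is a pose fit on these.

```bash
cat > h.py <<'E'
import numpy as np
from workcell import bot
from scipy.optimize import least_squares
def proj(P,K,T):
    p=(np.linalg.inv(T)@np.c_[P,np.ones(len(P))].T)[:3]
    p=np.array([p[0],-p[1],-p[2]]);q=K@p;return (q[:2]/q[2]).T
def rt(P,v):
    c,s=np.cos(v[2]),np.sin(v[2]);P=np.asarray(P,float)
    return np.c_[v[0]+c*P[:,0]-s*P[:,1],v[1]+s*P[:,0]+c*P[:,1],P[:,2]]
E
python3 - <<'E'
from h import *
M=[(-82,-57,3),(67,-57,3),(-82,57,3),(-66,0,65),(-35,42,75),(-35,-42,75)]
S=np.array([(200,257),(354,168),(112,158),(178,147),(178,95),(258,154)])/3+[290,195]
D=np.array([(91,272),(321,240),(55,142),(101,141),(132,65),(162,169)])/3+[290,215]
c=[bot.read_camera(n) for n in("scene","side")]
f=lambda v:np.r_[proj(rt(M,v),c[0]["intrinsics"],c[0]["T"])-S,proj(rt(M,v),c[1]["intrinsics"],c[1]["T"])-D]
r=least_squares(lambda v:f(v).ravel(),[600,-50,0],x_scale=[10,10,.1],loss='soft_l1');print(r.x,f(r.x).round(1).tolist())
v=r.x;print("pad",rt([(-66,0,65)],v),"hinge",rt([(49,0,70)],v))
def tri(px,z,k):  # pixel -> plane z
    K,T=c[k]["intrinsics"],c[k]["T"];d=np.linalg.inv(K)@[*px,1];d=T[:3,:3]@[d[0],-d[1],-d[2]];o=T[:3,3];return (o+d*(z-o[2])/d[2]).round()
print("vialcap",tri((387,284),50,0),tri((344,317),50,1),"jar cap",tri((301,184),72,0),tri((310,191),72,1))
print("carton top corners",[tri(np.array(p)/3+[290,195],32,0) for p in((38,68),(78,30),(160,80),(120,115))])
w=bot.read_camera("wrist");print(w["tool_from_camera"].round(3).tolist(),w["intrinsics"].tolist())
E
```

```text
[ 5.28362693e+02 -6.07423687e+01 -1.73173187e-01] [[0.3, 1.3], [0.8, -0.0], [-1.3, 0.1], [-1.3, -1.2], [-1.4, -5.1], [-3.7, -0.4], [-0.0, 2.4], [1.6, 0.7], [0.2, 1.0], [-0.7, -1.5], [0.4, 2.2], [1.4, -0.4]]
pad [[463.34985769 -49.36997884  65.        ]] hinge [[576.62979793 -69.18550658  70.        ]]
vialcap [ 450. -169.   50.] [ 453. -169.   50.] jar cap [513. 151.  72.] [513. 147.  72.]
carton top corners [array([465.,  95.,  32.]), array([517., 103.,  32.]), array([524.,  20.,  32.]), array([476.,  16.,  32.])]
[[0.001, 0.952, 0.305, 78.887], [1.0, -0.001, 0.0, -0.309], [0.001, 0.305, -0.952, -134.393], [0.0, 0.0, 0.0, 1.0]] [[288.4060026083337, 0.0, 312.919344703483], [0.0, 288.4060026083337, 200.4784615048042], [0.0, 0.0, 1.0]]
```

Reader fitted at about (528,-61) with yaw -0.173, residuals about 1–2 px apart from a couple of outliers. I'll go above the pad with the fingers shut and jaws along the reader's y, then look with the wrist camera.

Emit:
apply_moves --series '[110, -150, 20, 0, 0, 0, 0, 210, -300, 20, 0, 0, 0, 0, 210, -300, 20, 0, 0, 0, 0, 210, -300, 20, 0, 0, 0, 0, 210, -300, 20, 0, 0, 0, 0, 210, -300, 20, 0, 0, 0, 0, 210, -300, 20, 0, 0, 0, 0, 210, -300, 20, 0, 0, 0, 0, 210, -300, 20, 0, 0, 0, 0, 210, -300, 20, 0, 0, 0, 0, 269, -696, 0, 0, 0, 0.113, 0, 269, -696, 0, 0, 0, 0.113, 0, 269, -696, 0, 0, 0, 0.113, 0, 269, -696, 0, 0, 0, 0.113, 0, 269, -696, 0, 0, 0, 0.113, 0, 269, -696, 0, 0, 0, 0.113, 0, 269, -696, 0, 0, 0, 0.113, 0, 269, -696, 0, 0, 0, 0.113, 0, 269, -696, 0, 0, 0, 0.113, 0, 269, -696, 0, 0, 0, 0.113, 0]'

```text
clock: 1.92
tool_pos: [459.3, -51.2, 239.4]
ee_rot: [0.274, 3.129, -0.001]
ft_force: [0.4, -0.3, -0.4]
grip_width: -0.003
```

Emit:
apply_moves --series '[0, 0, -30, 0, 0, 0, 0, 0, 0, -50, 0, 0, 0, 0, 0, 0, -50, 0, 0, 0, 0, 0, 0, -50, 0, 0, 0, 0]'

```text
clock: 2.25
tool_pos: [458.5, -47.9, 188.4]
ee_rot: [-0.271, -3.127, -0.001]
ft_force: [-0.3, 0.7, 0.6]
grip_width: 0.003
```

Run:
```python
from h import *
import cv2
from scipy.spatial.transform import Rotation as R
s=bot.read_state();w=bot.read_camera("wrist")
T=np.eye(4);T[:3,:3]=R.from_rotvec(s["ee_rot"]).as_matrix();T[:3,3]=s["tool_pos"];T=T@w["tool_from_camera"]
np.savez("w.npz",K=w["intrinsics"],T=T);print(s["tool_pos"])
im=w["img"][:,:,::-1].copy();v=[528.4,-60.7,-.173]
M=[(-82,-18,65),(-50,-18,65),(-50,18,65),(-82,18,65),(-35,42,75),(-35,-42,75),(-81,-57,50),(-81,57,50),(-41,0,81)]
p=proj(rt(M,v),w["intrinsics"],T);print(p.round().tolist())
for q in p: cv2.circle(im,tuple(int(round(x)) for x in q),2,(255,0,255),-1)
cv2.imwrite("pics/w1.png",im)
```

```text
[458.46893311 -47.93520652 188.35134867]
[[293.0, 186.0], [294.0, 218.0], [331.0, 218.0], [332.0, 186.0], [357.0, 237.0], [268.0, 237.0], [254.0, 183.0], [371.0, 183.0], [313.0, 234.0]]
```

View pics/w1.png

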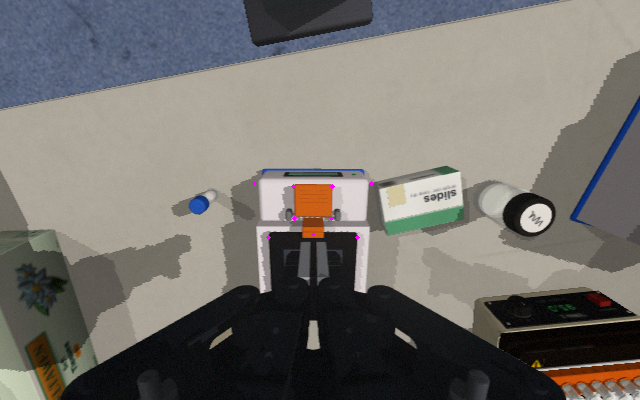

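Wrist view: the pad is at (294–332, 183–217), within about 2 px (1–2 mm) of prediction, and nothing else is near the tip path. I'll shift 7 mm to the front to be clear of the hook and descend to just above the pad.

Emit:
apply_moves --series '[-7, 1, -30, 0, 0, 0, 0, -7, 1, -60, 0, 0, 0, 0, -7, 1, -90, 0, 0, 0, 0, -7, 1, -105, 0, 0, 0, 0, -7, 1, -112, 0, 0, 0, 0, -7, 1, -112, 0, 0, 0, 0, -7, 1, -112, 0, 0, 0, 0]'

```text
clock: 2.88
tool_pos: [453.7, -47.5, 79.0]
ee_rot: [0.27, 3.127, -0.001]
ft_force: [0.1, 0.4, 0.6]
grip_width: 0.005
```

Emit:
apply_moves --series '[0, 0, -2, 0, 0, 0, 0, 0, 0, -4, 0, 0, 0, 0, 0, 0, -6, 0, 0, 0, 0, 0, 0, -6, 0, 0, 0, 0, 0, 0, -6, 0, 0, 0, 0]'

```text
clock: 3.3
tool_pos: [452.9, -47.6, 72.0]
ee_rot: [0.271, 3.128, -0.001]
ft_force: [0.4, -0.6, 1.0]
grip_width: -0.002
```

Emit:
apply_moves --series '[0, 0, -1.5, 0, 0, 0, 0, 0, 0, -3, 0, 0, 0, 0, 0, 0, -3, 0, 0, 0, 0, 0, 0, -3, 0, 0, 0, 0]'

```text
clock: 3.63
tool_pos: [451.9, -47.4, 68.2]
ee_rot: [-0.271, -3.129, 0.0]
ft_force: [-3.3, 0.4, 3.6]
grip_width: 0.002
```

Run:
```python
from h import *
import cv2
b=bot.read_camera("side")["img"][215-40:345,290:410,::-1];cv2.imwrite("pics/p1.png",cv2.resize(b,None,fx=3,fy=3,interpolation=2));s=bot.read_state();print(s["ft_force"],s["tool_pos"])
```

```text
[-2.73263827 -0.12432343  3.80750415] [451.94041284 -47.3856037   68.22253561]
```

View pics/p1.png

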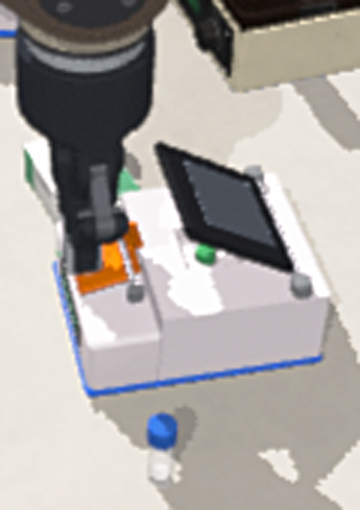

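Side view: the lid sprang up (edge at (160,150)) and the tube's green cap is still in the well at (205,255). The finger is on the tab, about 4 N. I'll lift off, then let the tab return and the lid settle.

Emit:
apply_moves --series '[0, 0, 15, 0, 0, 0, 0, 0, 0, 35, 0, 0, 0, 0, 0, 0, 54, 0, 0, 0, 0, 0, 0, 54, 0, 0, 0, 0, 0, 0, 54, 0, 0, 0, 0, 0, 0, 54, 0, 0, 0, 0, 0, 0, 54, 0, 0, 0, 0, 0, 0, 54, 0, 0, 0, 0]'

```text
clock: 4.35
tool_pos: [451.4, -47.1, 120.9]
ee_rot: [-0.271, -3.127, -0.001]
ft_force: [-0.2, 0.5, -0.7]
grip_width: -0.001
```

Run:
```python
from h import *
import cv2
b=bot.read_camera("side")["img"][215-60:345,290:410,::-1];cv2.imwrite("pics/p2.png",cv2.resize(b,None,fx=3,fy=3,interpolation=2));s=bot.read_state();print(s["ft_force"],s["tool_pos"])
```

```text
[-0.18654599 -0.18625462 -0.14965379] [451.51544898 -47.14789739 121.07984687]
```

View pics/p2.png

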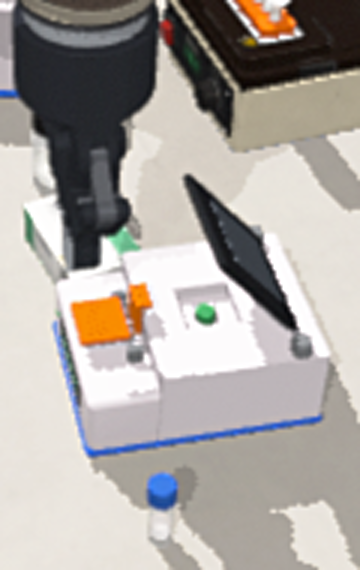

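The tab is back up, the lid rests at about 0.9 rad (edge at (190,180)), and the tube is in place. Next is a slow push along the reader's +x against the lid edge.

Emit:
apply_moves --series '[20, -3, 0, 0, 0, 0, 0, 39, -7, 0, 0, 0, 0, 0, 49, -8.5, 0, 0, 0, 0, 0, 54, -9.5, 0, 0, 0, 0, 0, 59, -10, 0, 0, 0, 0, 0, 63, -11, 0, 0, 0, 0, 0, 67, -12, 0, 0, 0, 0, 0, 71, -12.5, 0, 0, 0, 0, 0, 75, -13, 0, 0, 0, 0, 0, 79, -14, 0, 0, 0, 0, 0]'

```text
clock: 5.23
tool_pos: [531.5, -61.4, 122.4]
ee_rot: [0.271, 3.13, 0.0]
ft_force: [-0.4, -0.5, -0.5]
grip_width: 0.004
```

Emit:
apply_moves --series '[4, -0.7, 0, 0, 0, 0, 0, 8, -1.4, 0, 0, 0, 0, 0, 12, -2, 0, 0, 0, 0, 0, 16, -3, 0, 0, 0, 0, 0, 20, -3.5, 0, 0, 0, 0, 0]'

```text
clock: 5.65
tool_pos: [551.9, -65.2, 122.6]
ee_rot: [0.271, 3.129, -0.001]
ft_force: [-0.9, 0.3, 3.0]
grip_width: 0.001
```

Emit:
apply_moves --series '[4, -0.7, 0, 0, 0, 0, 0, 8, -1.4, 0, 0, 0, 0, 0, 12, -2, 0, 0, 0, 0, 0, 16, -3, 0, 0, 0, 0, 0, 20, -3.5, 0, 0, 0, 0, 0, 24, -4, 0, 0, 0, 0, 0, 28, -5, 0, 0, 0, 0, 0, 28, -5, 0, 0, 0, 0, 0, 28, -5, 0, 0, 0, 0, 0]'

```text
clock: 6.4
tool_pos: [578.7, -69.6, 121.7]
ee_rot: [-0.271, -3.128, -0.001]
ft_force: [-2.5, 1.1, -0.5]
grip_width: -0.002
```

Run:
```python
from h import *
import cv2
b=bot.read_camera("side")["img"][215-80:345,290:420,::-1];cv2.imwrite("pics/p3.png",cv2.resize(b,None,fx=2.8,fy=2.8,interpolation=2));s=bot.read_state();print(s["ft_force"],s["tool_pos"])
```

```text
[-1.50446815  1.02357761 -0.18111108] [578.71815114 -69.58034451 121.7574424 ]
```

View pics/p3.png

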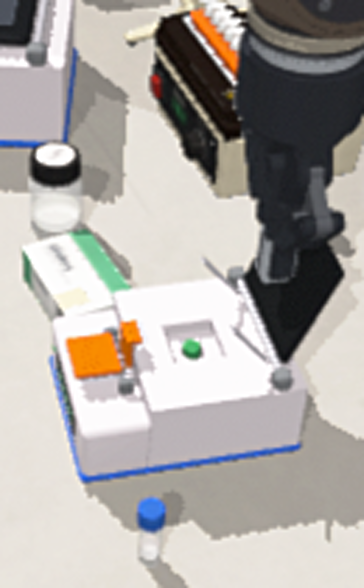

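The lid is past vertical, leaning back. I'll retract gently and let it fall to its stop.

Emit:
apply_moves --series '[-5, 1, 0, 0, 0, 0, 0, -15, 2.5, 0, 0, 0, 0, 0, -40, 7, 5, 0, 0, 0, 0, -70, 12, 20, 0, 0, 0, 0, -100, 17, 40, 0, 0, 0, 0, -125, 22, 70, 0, 0, 0, 0, -125, 22, 100, 0, 0, 0, 0, -125, 22, 120, 0, 0, 0, 0, -125, 22, 120, 0, 0, 0, 0, -125, 22, 120, 0, 0, 0, 0, -125, 22, 120, 0, 0, 0, 0, -125, 22, 120, 0, 0, 0, 0, -125, 22, 120, 0, 0, 0, 0, -125, 22, 120, 0, 0, 0, 0, -125, 22, 120, 0, 0, 0, 0, -125, 22, 120, 0, 0, 0, 0, -125, 22, 120, 0, 0, 0, 0, -125, 22, 120, 0, 0, 0, 0, -125, 22, 120, 0, 0, 0, 0, -125, 22, 120, 0, 0, 0, 0]'

```text
clock: 8.12
tool_pos: [454.3, -47.9, 242.4]
ee_rot: [0.271, 3.13, -0.0]
ft_force: [0.1, -0.4, -0.2]
grip_width: -0.001
```

Emit:
apply_moves --series '[0, 0, 0, 0, 0, 0, 0, 0, 0, 0, 0, 0, 0, 0, 0, 0, 0, 0, 0, 0, 0, 0, 0, 0, 0, 0, 0, 0, 0, 0, 0, 0, 0, 0, 0, 0, 0, 0, 0, 0, 0, 0, 0, 0, 0, 0, 0, 0, 0, 0, 0, 0, 0, 0, 0, 0, 0, 0, 0, 0, 0, 0, 0, 0, 0, 0, 0, 0, 0, 0]'

```text
clock: 8.95
tool_pos: [454.3, -47.9, 242.3]
ee_rot: [0.271, 3.13, 0.0]
ft_force: [0.3, -0.3, 0.4]
grip_width: 0.006
```

Run:
```python
from h import *
import cv2
c0=bot.read_camera("side")
for _ in range(8): c=bot.read_camera("side")
d=np.abs(c["img"][135:345,290:420].astype(int)-c0["img"][135:345,290:420]).max();print("motion diff",d)
im=c["img"][:,:,::-1].copy();v=[528.4,-60.7,-.173]
for t,col in((1.8,(0,0,255)),(1.95,(255,0,255))):
    e=lambda y:(49-84*np.cos(t)-2*np.sin(t),y,70+84*np.sin(t)-2*np.cos(t)*-1)
    for q in proj(rt([e(-42),e(42)],v),c["intrinsics"],c["T"]): cv2.circle(im,tuple(int(round(x)) for x in q),1,col,-1)
cv2.imwrite("pics/p4.png",cv2.resize(im[135:345,290:420],None,fx=2.8,fy=2.8,interpolation=2));s=bot.read_state();print(s["clock"],s["ft_force"],s["tool_pos"])
```

```text
motion diff 9
9.4 [-0.46618267 -0.44481451 -0.11715076] [454.26169489 -47.87084292 242.3315924 ]
```

View pics/p4.png

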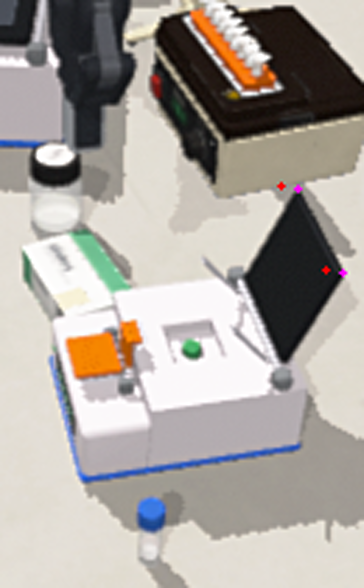

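The lid's edge corners (298,188) and (343,272) coincide with the 1.95 rad marks, nothing is moving, and the tab, tube, vial, carton and jar all look in place. Handing in.

```bash
python3 -c "
from workcell import bot
print(bot.finish_job())"
```

```text
the job is handed in; nothing more can be done
None
```

The small reader is open, and I handed the job in at about 9.4 s of the 45 s allowed; the hand-in reported no verdict.

**What I did:** With the fingers shut, I pressed the orange tab with about 4 N and the lid sprang up. I lifted off so the tab came back up. I then pushed the lid's edge slowly past vertical, with wrist force readings of about 3 N or less. After that I backed the arm away and let the lid fall to its stop.

**Last checks:**
- **Lid:** its edge matches the position predicted for 1.95 rad in the side camera. Two side pictures 0.4 s apart showed no motion beyond image noise.
- **Tab and tube:** the tab is up and the tube is still in its well.
- **Jar, vial and carton:** all are upright and look unmoved. I judged this by eye and did not measure their positions again.
- **Robot:** it touches nothing, with wrist force near zero.

No check failed or disagreed.

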